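# Pop a painted cat out of its spring holder and trap it

## Task

The painted clay cat sits in the pop-out holder with a spring behind it. Press the flat key beside the tray right down with one finger, having the other finger standing in the tray, so that when the cat pops fully out past the gate it runs into that finger and is trapped on the tray before it can slide off the open end. Finish holding it like that, key down and cat upright, square and still against the finger; never lift or carry the cat, and leave everything else on the bench where it is.

Things in the scene. Friction and masses are not known exactly. Their poses are not given: they have to be found in the camera images.
- holder: Pop-out holder fixed to the bench, about 105 mm wide (y -28 to 81). Origin: on the bench under the middle of the gate line; z up; the cat travels along -x on the centre line y = 0. Order from +x to -x: grey spring housing (x 56 to 146 mm, 46 high, rod out of its back), pocket with the cat (x 0 to 45, cheeks 38 high), gate, open tray. No bystander within 45 mm beside it.
- tray_mid (a point): On the tray floor, 24 mm above the bench, at holder x -56, y 0: middle of the open tray (x -7 to -105 mm), 37 mm wide between rails only 4 mm high and 6 mm thick, free above. Its end at x = -105 has no stop. The spring pusher (2.7 N at first, 1.9 N at its full 135 mm stroke) shoves the cat along it at about 0.2 m/s and keeps pushing: unchecked, off the end in about half a second.
- key_top (a point): Middle of the top of the key, a flat ribbed steel plate 62 mm (holder's x) by 32 mm (y). In the holder's frame x -69, y 60, height above the bench 40 mm up, 30 mm fully down; it moves with the key. Two level fingertips, one on the key and one over the tray, so end with the second 6 mm above the tray floor (2 mm above the rails), in the way of the cat's 16 mm high foot.
- key (a joint): How far the key is pressed: 0 up, 0.010 m fully down (hard stop). Return spring about 2 N at first, 4 N at the bottom, plus up to 2 N of rubbing. The gate, a bar across the pocket's mouth (holder x -7 to -1 mm, standing 6 mm above the floor), is part of the key and sinks with it; it lets the cat go at about 0.006.
- cat_mid (a point): Middle of the pinkish clay cat, 20 mm above its underside: about 45 mm high, 60 g, on a rectangular foot 40 mm (x) by 34 mm (y) by 16 mm high; the body is under 26 mm wide. In the pocket it is at holder x +19, y 0, 44 mm above the bench, axes parallel to the holder's. Fully past the gate: x below -27. At x = -85 the foot reaches the tray's end.
- figure: Bystander: a like bisque cat on a round foot 40 mm across, about 45 mm high, standing on the bench. Origin under its centre.
- colour_jar: Bystander: white jar with black lid, 42 mm across, 50 mm high. Origin under its centre.
- saucer_cup: Bystander: small white cup, 52 mm across, 45 mm high. Origin under its centre.
- small_jar: Bystander: amber glass jar with white lid, 38 mm across, 45 mm high. Origin under its centre.
- brush: Bystander: slim bamboo brush 185 mm long, 8 mm thick, lying on the bench along its x axis; origin under its middle.
- bowl: Bystander: white bowl 150 mm across, 60 mm high, far on the left. Origin under its centre.
- flask: Bystander: black flask 66 mm across, 190 mm high, far on the right. Origin under its centre.
Not all that is in view belongs to the job. What is shaped like the part that bears cat_mid but pink or purple is not meant.

How it is judged:
At the end, for the whole second after the job is handed in: Fingers hold the key at least 7 mm down and bear on the cat (over 0.3 N); the cat stands on the tray floor, its middle 24 to 88 mm in front of the gate line and within 10 mm of the centre line, upright and square within 0.2 rad, at rest (value of joint key above 0.007 m and x of cat_mid in the frame of holder between -0.088 and -0.024 m and y of cat_mid in the frame of holder between -0.01 and 0.01 m and z of cat_mid in the frame of holder between 0.038 and 0.05 m and angle between cat_mid's own z axis and vertical below 0.2 rad and angle between the x axis of cat_mid and the x axis of holder, either way round below 0.2 rad and linear speed of cat below 0.01 m/s and contact force between the fingers and cat above 0.3 N and contact force between the fingers and key above 0.5 N); the arm keeps its last pose, push and grip.
It fails at once if the cat slides off the tray's open end, leaving its foot overhanging by more than 10 mm (x of cat_mid in the frame of holder below -0.095 m).
It fails at once if the cat is lifted more than 12 mm (z of cat_mid in the frame of holder above 0.056 m).
It fails at once if the cat is toppled (angle between cat_mid's own z axis and vertical above 0.6 rad).
It fails at once if something else on the bench is moved by more than 30 mm (distance of any of figure, colour_jar, saucer_cup, small_jar, brush, bowl, flask from where it was at the start of the episode above 0.03 m).
It fails at once if something else on the bench is knocked over (angle between any of figure, colour_jar, saucer_cup, small_jar, bowl, flask's own z axis and vertical above 0.5 rad).
It also fails if it takes over 32 s, if anything falls off the work surface, if the arm or the gripper's body presses on something with over 40 N, if the wrist force passes 120 N, or if a joint passes its speed limit or range.

## Robot

A 6-joint arm with a two-finger parallel gripper is mounted at the origin on the work surface. World frame = base frame: x ahead of the robot, y to its left, z up, the work surface at z = 0. Lengths are in m, angles in rad, forces in N, time in s.
With the tool pointing down it reaches from about 0.2 to 0.875 m from the base axis. Payload 3.4 kg.
Tool frame: the origin (TCP) lies between the finger pads; the fingertips stand 25 mm ahead of it and the grasp point (between the pads) lies 6 mm ahead of it (r.nose_length is the z of the fingertips in the tool frame, in m); z points along the fingers, x is the direction in which the jaws open and shut, and the axes are right-handed (so a half turn about z gives the same grasp; the last joint's range is limited). The gripper opens to 94 mm and grips with 3 to 60 N. Pads are 16 mm wide; open, the fingers measure 119 mm over their backs; the gripper's body (75 mm by 177 mm) begins 78 mm behind the grasp point.
Start: joints at [-1.425, 0.276, 1.505, -0, 1.361, -0.121], TCP at [0.152, -0.555, 0.23] pointing down, gripper open.
Joint ranges: [-2.89, 2.89], [-0.75, 2.08], [0.22, 2.7], [-1.18, 4.32], [0.11, 2.71], [-2.7, 2.7]. Speed limits (rad/s): [2.57, 2.57, 3.14, 3.14, 3.14, 3.14].

## Interface

Orientations are given as a unit quaternion [w, x, y, z].
In Python, from plant import r, gripper_to, inverse_kinematics, vision, models, telemetry gives the robot as it stands. Calls block until the motion is done:
- r.move_to(position, orientation): joint-space move of the TCP to a pose.
- r.move_l(position, rot=None, vel=0.15, guard=None): straight line of the TCP; rot=None keeps the orientation; vel is the mean speed in m/s. With guard (N) it stops when the force on the tool has changed by that much, and returns True; else False.
- r.movej(angles): joint-space move.
- gripper_to(opening, f_grip=None): finger opening in m; f_grip is the grip in N (None keeps the last); returns when the fingers have stopped.
- r.hold(seconds).
- inverse_kinematics(position, orientation): joint angles nearest the present ones, or None.
- vision.snapshot(name): name is "side" or "top" or "wrist"; returns the picture (480x640x3 uint8, red, green, blue); there is no depth.
- vision.get_calibration(name): a dict with "fx", "fy", "cx", "cy" (pixels), "position" and "orientation" of the camera in the world. Camera axes: x right, y down, z forward; pixel columns grow to the right and rows downward; lengths in m; the calibration is good to about 2 mm. A picture is of the moment at which its call begins: read the wrist's pose just before it. get_calibration takes no time and is no camera call; for the wrist camera it gives the pose at the moment of the call.
A pose or a line that the arm cannot do raises r.PlanningError and nothing moves.
- r.sign_off(): hands the job in, once; it reports no verdict.
Trained networks look in the newest picture that a camera, given by its name, has taken for a name from the list of things; names that differ only in an ending like _2 or _b are one class to them, and where a whole thing is asked for, a point or a joint stands for the part that bears it (a point fixed in the world has none). Each returns a list of dicts, best first, with "score" (0 to 1); they miss things now and then, are a little off and sometimes report something else, mostly with a low value. They report only what shows in the picture. A call takes as long as a camera call. They do not tell look-alikes from the thing itself.
- models.boxes_of(thing, camera): "at" ([x, y, z] in m, in world coordinates, good to about 4 mm: the middle of the surface that is visible of it).
- models.regions_of(thing, camera): "pixels" (480x640 bool, what is visible of it).
- models.mark_of(thing, camera): "at" ([x, y, z] in m, in world coordinates, good to about 4 mm: a listed point, or the origin of a listed thing).
Readings, each from a call of its own:
- telemetry.current_t(): time.
- telemetry.current_joints(): joint angles.
- telemetry.current_dq(): joint speeds.
- telemetry.current_joint_efforts(): joint torques, N m.
- telemetry.current_ee_pos(): TCP position.
- telemetry.current_tool_rot(): TCP orientation.
- telemetry.current_wrist_force(): force on the tool from outside, world axes, zero at the start.
- telemetry.current_torque(): the same for the moment, N m.
- telemetry.current_opening(): finger opening in m.
Only numpy, scipy, OpenCV 4.12 (cv2) and the standard library are available. Lean on these libraries where they do the work, as an engineer would, in place of code of your own. Each camera call takes 0.05 s, during which the arm holds its last target. There are 200 camera calls.

## Working session

There is one attempt and no reset: what is moved stays moved. The work goes in short steps, each a Python script; the robot and the scene stay as the last script left them, time stands still between calls to the robot, and variables do not carry over. Pictures are saved under pics/ and viewed, about 8 in all and at most 12, crops included, and the job is handed in when it is done.

```bash
mkdir -p pics; ls; cat > h.py <<'E'
import numpy as np, cv2
from scipy.spatial.transform import Rotation as R
from plant import r, gripper_to, inverse_kinematics, vision, models, telemetry
def snap(n,f=None):
    im=vision.snapshot(n)
    if f: cv2.imwrite('pics/'+f,im[:,:,::-1])
    return im
E
python3 - <<'E'
from h import *
a=snap('top');b=snap('side')
cv2.imwrite('pics/a.png',a[:,:,::-1]);cv2.imwrite('pics/b.png',b[:,:,::-1])
for c in('top','side'):
    k=vision.get_calibration(c);print(c,k)
    for t in('holder','tray_mid','key_top','cat_mid'):
        print(c,t,[(np.round(d['at'],4).tolist(),round(d['score'],2)) for d in models.mark_of(t,c)])
print(telemetry.current_t(),r.nose_length,telemetry.current_tool_rot())
E
```

```text
pics
top {'fx': 466.41219717889936, 'fy': 466.41219717889936, 'cx': 310.5354989475855, 'cy': 231.40835830601816, 'position': array([ 0.49226897, -0.01829241,  1.13016935]), 'orientation': array([-0.0198675 ,  0.70673887, -0.70655285,  0.03014152])}
top holder [([0.5157, -0.1061, 0.026], 0.22)]
top tray_mid [([0.5151, -0.1062, 0.0248], 0.7)]
top key_top [([0.4908, -0.0505, 0.0397], 0.82), ([0.593, -0.1887, -0.0012], 0.59), ([0.5943, -0.0831, 0.0459], 0.39)]
top cat_mid [([0.3778, -0.0371, 0.0205], 0.71), ([0.5896, -0.085, 0.043], 0.62), ([0.7324, 0.0349, 0.0183], 0.51), ([0.3547, -0.1283, 0.0219], 0.5), ([0.4396, -0.2539, 0.0215], 0.5)]
side {'fx': 453.875739658295, 'fy': 453.875739658295, 'cx': 315.6968711834197, 'cy': 238.02239245949175, 'position': array([0.08599424, 0.74252369, 0.87353429]), 'orientation': array([ 0.1053804 , -0.26623949,  0.87620377, -0.38765765])}
side holder [([0.5724, -0.0889, 0.0046], 0.9)]
side tray_mid [([0.5198, -0.1012, 0.0244], 0.73), ([0.6109, 0.0864, -0.0049], 0.28)]
side key_top [([0.4912, -0.0506, 0.0363], 0.87)]
side cat_mid [([0.3546, -0.1288, 0.0189], 0.78), ([0.4424, -0.2479, 0.0223], 0.75), ([0.378, -0.0386, 0.02], 0.63), ([0.5897, -0.0863, 0.042], 0.46), ([0.7339, 0.0335, 0.0207], 0.46), ([0.6132, 0.0874, -0.0014], 0.22)]
0.5 0.025 [-2.20294426e-06  7.94875968e-01 -6.06771946e-01  7.63692982e-06]
```

```bash
python3 - <<'E'
import cv2,numpy as np
a=cv2.imread('pics/a.png');b=cv2.imread('pics/b.png')
cv2.imwrite('pics/a1.png',cv2.resize(a[150:390,190:510],(800,600),interpolation=cv2.INTER_CUBIC))
E
```

```text
(no output)
```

View pics/a1.png

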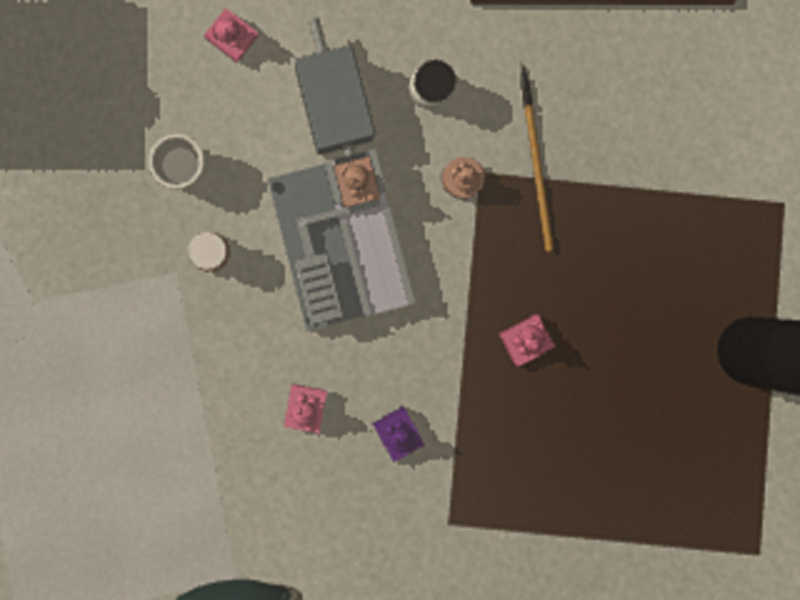

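View pics/b.png

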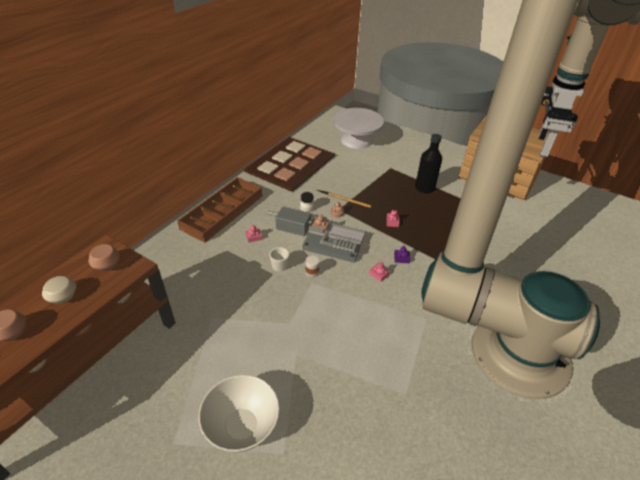

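The cat is the terracotta one on a rectangular foot in the pocket, at crop (357,180). The others don't fit: pink at (232,35), (527,340) and (305,408), purple at (400,433), and the bisque figure on a round foot at (463,178). The enlarged crop confirms this. Next I fit the holder pose, hover over it and check with the wrist camera.

```bash
cat >> h.py <<'E'
H={'tray_mid':(-.056,0),'key_top':(-.069,.060),'cat_mid':(.019,0)}
def fit(obs):  # 2-D Kabsch: obs list of (name, xy) -> yaw, origin
    P=np.array([H[n] for n,_ in obs]);Q=np.array([q[:2] for _,q in obs])
    p=P-P.mean(0);q=Q-Q.mean(0)
    yaw=np.arctan2((p[:,0]*q[:,1]-p[:,1]*q[:,0]).sum(),(p*q).sum())
    M=np.array([[np.cos(yaw),-np.sin(yaw)],[np.sin(yaw),np.cos(yaw)]])
    o=Q.mean(0)-M@P.mean(0)
    return yaw,o,M,np.round((Q-o-P@M.T)*1e3,1).tolist()
def quat(yaw,flip=False):
    x=np.array([-np.sin(yaw),np.cos(yaw),0])*(-1 if flip else 1);z=np.array([0,0,-1.])
    return R.from_matrix(np.c_[x,np.cross(z,x),z]).as_quat()[[3,0,1,2]]
E
python3 - <<'E'
from h import *
obs=[('tray_mid',(.5151,-.1062)),('tray_mid',(.5198,-.1012)),('key_top',(.4908,-.0505)),('key_top',(.4912,-.0506)),('cat_mid',(.5896,-.085)),('cat_mid',(.5897,-.0863))]
yaw,o,M,res=fit(obs);print(yaw,o,res)
c=o+M@[-.085,.03]
js=[(abs(j[5]),f,j) for f in(0,1) if (j:=inverse_kinematics([*c,.21],quat(yaw,f))) is not None]
f=min(js,key=lambda t:t[0])[1];print(js)
r.move_to([*c,.21],quat(yaw,f)); gripper_to(.0475,20)
k=vision.get_calibration('wrist');snap('wrist','w.png');print(k)
for t in H: print(t,[(np.round(d['at'],4).tolist(),round(d['score'],2)) for d in models.mark_of(t,'wrist')])
print(f,telemetry.current_t(),telemetry.current_opening(),telemetry.current_ee_pos(),telemetry.current_wrist_force())
E
```

```text
0.2519405669249613 [ 0.57190355 -0.09052725] [[-2.6, -1.7], [2.1, 3.3], [0.7, -0.9], [1.1, -1.0], [-0.7, 0.8], [-0.6, -0.5]]
[(np.float64(2.1349088943824803), 0, array([-3.12172001e-01,  1.59842000e-01,  1.71353622e+00, -4.44089210e-16,
        1.26821444e+00, -2.13490889e+00])), (np.float64(1.0066837592073128), 1, array([-3.12172001e-01,  1.59842000e-01,  1.71353622e+00, -4.44089210e-16,
        1.26821444e+00,  1.00668376e+00]))]
{'fx': 339.2680305152473, 'fy': 339.2680305152473, 'cx': 328.65386518002094, 'cy': 236.5479244871165, 'position': array([ 0.54933814, -0.06479893,  0.36514227]), 'orientation': array([ 0.09561816,  0.78458165, -0.6080218 , -0.07482173])}
tray_mid [([0.5209, -0.1033, 0.025], 0.75), ([0.5789, -0.0951, -0.0006], 0.42)]
key_top [([0.49, -0.0488, 0.0371], 0.57)]
cat_mid [([0.3538, -0.1241, 0.0165], 0.92), ([0.443, -0.248, 0.021], 0.78), ([0.5951, -0.1909, -0.0051], 0.72), ([0.5905, -0.082, 0.0466], 0.67), ([0.6824, -0.1624, 0.0003], 0.32)]
1 3.6333 0.047665888129394415 [ 0.48211195 -0.0826131   0.20999059] [ 0.13535369  0.6764458  -0.26417265]
```

View pics/w.png

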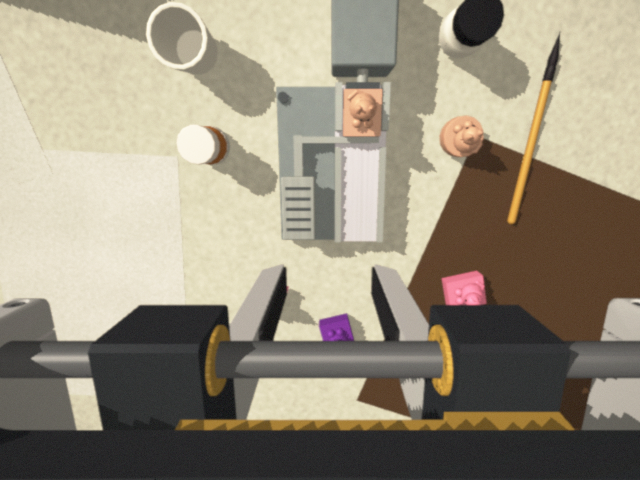

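```bash
python3 - <<'E'
from h import *
kw=dict(fx=339.268,fy=339.268,cx=328.654,cy=236.548,position=np.array([.54933814,-.06479893,.36514227]),orientation=np.array([.09561816,.78458165,-.6080218,-.07482173]))
kt=vision.get_calibration('top')
def ray(k,u,v):
    q=k['orientation'];d=R.from_quat(q[[1,2,3,0]]).apply([(u-k['cx'])/k['fx'],(v-k['cy'])/k['fy'],1]);return np.array(k['position']),d
def atz(k,u,v,z): p,d=ray(k,u,v);return p+d*(z-p[2])/d[2]
def tri(a,b):
    (p,d),(q,e)=a,b;s=np.linalg.lstsq(np.c_[d,-e],q-p,rcond=None)[0];A=p+d*s[0];B=q+e*s[1];return (A+B)/2,np.linalg.norm(A-B)
print('key tri',tri(ray(kw,297.5,207),ray(kt,317.2,264.8)));print('tray tri',tri(ray(kw,361,193),ray(kt,341.2,253.2)))
print('key wrist',atz(kw,297.5,207,.04),'top',atz(kt,317.2,264.8,.04))
for n,(u,v) in dict(tray_end=(361,241),tray_mid=(361,193)).items(): print(n,atz(kw,u,v,.024))
obs=[('tray_mid',(.5151,-.1062)),('tray_mid',(.5198,-.1012)),('tray_mid',(.5209,-.1033)),('key_top',(.4908,-.0505)),('key_top',(.4912,-.0506)),('key_top',(.49,-.0488)),('cat_mid',(.5896,-.085)),('cat_mid',(.5897,-.0863)),('cat_mid',(.5905,-.082))]
yaw,o,M,res=fit(obs);print(yaw,o,res)
for n,p in H.items(): print(n,o+M@p)
print('end pred',o+M@[-.105,0])
E
```

```text
key tri (array([ 0.49181732, -0.04888723,  0.04079953]), np.float64(0.0016863390666901866))
tray tri (array([ 0.51877485, -0.10685071,  0.01996671]), np.float64(0.0012637236187482003))
key wrist [ 0.49203067 -0.04808065  0.04      ] top [ 0.49146639 -0.04967751  0.04      ]
tray_end [ 0.47097452 -0.1192996   0.024     ]
tray_mid [ 0.51893029 -0.10576599  0.024     ]
0.26415253992902077 [ 0.57239626 -0.08940328] [[-3.2, -2.2], [1.5, 2.8], [2.6, 0.7], [0.7, -1.0], [1.1, -1.1], [-0.1, 0.7], [-1.1, -0.6], [-1.0, -1.9], [-0.2, 2.4]]
tray_mid [ 0.51833867 -0.10402439]
key_top [ 0.49012411 -0.04949973]
cat_mid [ 0.59073723 -0.08444254]
end pred [ 0.47103828 -0.11681786]
```

```bash
python3 - <<'E'
from h import *
yaw=.264;o=np.array([.5724,-.0899]);M=np.array([[np.cos(yaw),-np.sin(yaw)],[np.sin(yaw),np.cos(yaw)]])
c=o+M@[-.072,.030];q=quat(yaw,1)
r.move_to([*c,.12],q)
r.move_l([*c,.071],vel=.08)
f0=telemetry.current_wrist_force();print(f0,telemetry.current_ee_pos(),telemetry.current_t())
hit=r.move_l([*c,.0525],vel=.03,guard=14)
print(hit,telemetry.current_ee_pos(),telemetry.current_wrist_force()-f0)
r.hold(.7);print(telemetry.current_ee_pos(),telemetry.current_wrist_force()-f0,telemetry.current_torque(),telemetry.current_opening())
b=snap('side');s=[(np.round(d['at'],4).tolist(),round(d['score'],2)) for d in models.mark_of('cat_mid','side')]
w=snap('wrist')
s2=[(np.round(M.T@(np.array(d['at'][:2])-o),4).tolist(),round(d['at'][2],3),round(d['score'],2)) for d in models.mark_of('cat_mid','wrist')]
print(s,s2,telemetry.current_t())
cv2.imwrite('pics/c.png',np.hstack([cv2.resize(b[180:280,250:400],(450,300),interpolation=2),cv2.resize(w[0:300,160:480],(320,300))])[:,:,::-1])
E
```

```text
[ 0.78585845  0.26161131 -0.21863171] [ 0.49561169 -0.07989936  0.07156463] 4.85
True [ 0.49581648 -0.07993106  0.05509067] [-2.38650256 -0.58287966  7.78780973]
[ 0.49572968 -0.07992705  0.05510657] [-1.60980132 -0.31751844  7.58996608] [ 0.1296597   0.29732573 -0.13166192] 0.0476511925502609
[([0.4413, -0.2508, 0.0204], 0.56), ([0.7338, 0.0329, 0.0207], 0.55), ([0.3557, -0.1258, 0.0171], 0.55), ([0.3785, -0.0388, 0.0195], 0.54), ([0.5319, -0.1013, 0.0439], 0.46)] [([-0.0412, 0.0044], 0.045, 0.81), ([-0.167, -0.1207], 0.02, 0.79)] 6.3167
```

View pics/c.png

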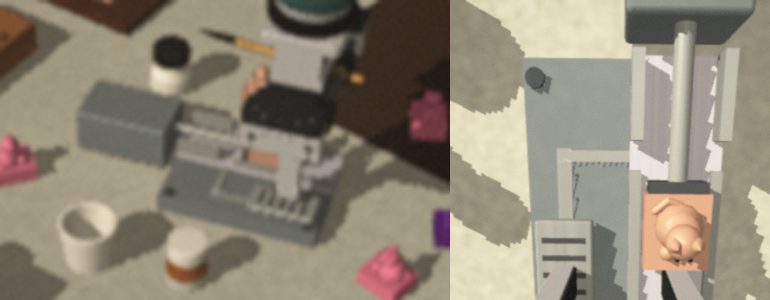

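The side and wrist views show the cat upright and square on the tray, against the right finger at wrist-crop (680,270). The pusher is behind it and the key is under the left finger. I'll check that nothing is drifting, then hand in.

```bash
python3 - <<'E'
from h import *
r.hold(1.0);print(telemetry.current_ee_pos(),telemetry.current_wrist_force(),telemetry.current_t())
r.sign_off()
E
```

```text
[ 0.49571624 -0.07995101  0.05510013] [-1.26935305 -0.53843822  8.63514144] 7.3167
the job is handed in; nothing more can be done
```

The cat is trapped on the tray, and I handed the job in at 7.3 s. One finger holds the key at its stop, and the other stands in the tray with the cat resting against it. No verdict was reported, so these are my own last checks:

- **Key:** the fingertips stopped 30.1 mm above the bench, which matches the key fully down. The upward push on the tool was about 8 N.
- **Cat:** the wrist camera put its middle at holder x −41 mm, y +4 mm, 45 mm above the bench. I expected −44 mm and 0, so that is within the vision error. In the pictures it stands upright and square.
- **Contact and stillness:** a horizontal push of 1.4 to 1.7 N on the fingers shows the cat bearing on them. The arm did not move over a further second of holding. I did not measure the cat's own speed.
- **Bystanders:** the arm passed near none of them, and those in view looked undisturbed. I did not measure them again at the end.
- **Disagreement:** my own two-view height for the tray floor came out at 20 mm, against 24 mm in the text. The key measured 41 mm against 40 mm. The key's hard stop then confirmed the final height.

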